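# Hang up the reading lens and show the slide's label to the bar-code reader

## Task

The reading is finished: hang the hand lens by its steel eye on the hook of the stand, and let go of it. Then take the wide well slide off the viewing box by its clear part, keep it level with its label up, and hold it at the reading point of the bar-code reader with the frosted end (the one with the notched corner) towards the window and the fingers off the frosted end. Finish while still holding the slide there, and leave the narrow slides and everything else where they are.

Things in the scene. Friction and masses are not known exactly. Their poses are not given: they have to be found in the camera images.
- lens_grip (a point): hand lens (magnifier) lying flat on the bench left of the viewing box, 85 g. This point: middle of its black handle (78 x 14 mm, 12 mm thick), 6 mm above the bench. +x runs along the handle to the steel eye, -x to the round lens (64 mm across, its centre 68 mm from here), z is normal to the lens. It balances about 40 mm from here towards the round lens.
- lens_eye (a point): centre of the steel eye, the loop at the end of the lens's handle: round bar 6 mm thick, clear hole 18 mm, 50.5 mm from lens_grip along +x. Same axes as lens_grip. When the lens hangs, +x points up.
- hook_tip (a point): top end of the upturned hook (6 mm round steel bar) on the stand left of the viewing box, 245 mm above the bench. Stand axes: z up, +x from tip to rod (67 mm); nothing lies beyond the tip at -x. The tip is upright for 25 mm, then bends under towards the rod; rod and boss end lower than the tip. Lower the eye of the flat lens over the tip; let go, it swings down and hangs.
- hook_seat (a point): lowest place of the hook, top of the bar, where an eye hangs: 17 mm from the tip towards the rod, 208 mm above the bench.
- slide_mid (a point): centre (half-way up) of the wide glass well slide, 80 (x) x 50 (y) x 6 mm, 60 g, lying label up on the viewing box between or beside two narrow slides, in any of three places, turned any way. Eight ringed wells. +x points to the frosted end, z out of the label face. A 9 x 9 mm notch is cut from the +x +y corner: left, seen with the frosted end pointing away and label up.
- slide_label (a point): centre of the frosted label field of the wide slide, 29 mm from slide_mid along +x. The frosted end is the last 22 mm of the slide. Same axes as slide_mid.
- reader_window (a point): centre of the dark window of the hands-free bar-code reader (white head 76 x 80 x 45 mm on a neck with round foot, fixed, right of the viewing box), 175 mm above the bench. Axes of the reader: +x points from the reading point towards the reader, level; z up. The window looks to -x and about 35 degrees down.
- read_spot (a point): the reader's reading point, where the centre of the label must be held: in the air, 100 mm level in front of the window (along -x of the reader) and 107 mm above the bench, clear of everything. Same axes as reader_window; the slide's +x should point along this +x.
- viewbox: viewing box (light box) with white opal top, 200 mm (x) by 300 mm (y), fixed; origin under its centre on the bench, flat top 45 mm above the bench, where the slides lie.
- lens: the hand lens; origin under the middle of its handle, axes as lens_grip.
- slide: the wide well slide; origin at the centre of its underside, axes as slide_mid.
- stand: the laboratory stand with the hook; origin on the bench under its rod, axes as hook_tip.
- reader: the bar-code reader; origin on the bench, 12 mm behind the window along +x, axes as reader_window.
- blank_a: narrow plain glass slide 76 x 26 x 4 mm on the viewing box, to be left alone; origin at the centre of its underside.
- blank_b: the other narrow plain glass slide 76 x 26 x 4 mm on the viewing box, to be left alone; origin at the centre of its underside.
- reagent_a: amber reagent bottle, 30 mm across, 68 mm tall, beyond the viewing box, to be left alone; origin at its base.
- reagent_b: like reagent_a.
- buffer: white bottle, 48 mm across, 115 mm tall, beyond the viewing box, to be left alone; origin at its base.
- pencup: blue cup with pens, 68 mm across, about 145 mm tall, to be left alone; origin at its base.
- stickbox: cardboard box of mixing sticks 70 x 120 x 55 mm, to be left alone; origin at its base.
- slidebox: grey and white slide box 92 x 36 x 76 mm at the near right, to be left alone; origin at its base.
Things that resemble listed ones, but are neither listed nor needed, are in the scene too. Of the things that look like the lens, the smaller one is meant.

How it is judged:
On the way, in this order (a step that is already met when the one before it is completed fails the run):
1. the lens hangs by its eye on the hook, let go (distance between lens_eye and hook_seat below 0.045 m and angle between lens_eye's own x axis and vertical below 0.4 rad and contact force between lens and stand above 0.2 N and contact force between lens and the arm below 0.05 N and contact force between lens and the fingers below 0.05 N), for 0.3 s.
2. the wide slide is lifted off the viewing box in the fingers (height (world z) of slide_mid above 0.07 m and contact force between slide and the fingers above 0.5 N), for 0.2 s.
At the end, for the whole second after the job is handed in: Lens hanging still from the hook by its eye (within 35 mm of the seat, 23 degrees of vertical), not touched. Slide held still in the fingers alone by its clear part, label up within 15 degrees, label centre within 30 mm of the reading point, frosted end to the window within 23 degrees (all of step 1 and linear speed of lens below 0.1 m/s and distance between slide_label and read_spot below 0.03 m and angle between slide_mid's own z axis and vertical below 0.26 rad and angle between the x axis of slide_mid and the x axis of read_spot, either way round below 0.4 rad and x of reader_window in the frame of slide_mid above 0.06 m and x of the grasp point in the frame of slide_mid below 0.012 m and contact force between slide and the fingers above 0.5 N and contact force between slide and reader below 0.1 N and contact force between slide and viewbox below 0.1 N and linear speed of slide below 0.03 m/s); the arm keeps its last pose, push and grip.
It fails at once if the wide slide is tipped more than 25 degrees (angle between slide_mid's own z axis and vertical above 0.44 rad).
It fails at once if a bystander is moved more than 30 mm (distance of any of blank_a, blank_b, reagent_a, reagent_b, buffer, pencup, stickbox, slidebox from where it was at the start of the episode above 0.03 m).
It also fails if it takes over 58 s, if anything falls off the work surface, if the arm or the gripper's body presses on something with over 40 N, if the wrist force passes 120 N, or if a joint passes its speed limit or range.

## Robot

A 7-joint arm with a two-finger parallel gripper is mounted at the origin on the work surface. World frame = base frame: x ahead of the robot, y to its left, z up, the work surface at z = 0. Lengths are in m, angles in rad, forces in N, time in s.
With the tool pointing down it reaches from about 0.425 to 0.875 m from the base axis. Payload 4.7 kg.
Tool frame: the origin (TCP) lies where the fingers leave the gripper's body, on its centre line; the fingertips stand 70 mm ahead of it and the grasp point (between the pads) lies 51 mm ahead of it; z points along the fingers, y is the line along which they close (so a half turn about z gives the same grasp; the last joint's range is limited). The gripper opens to 87 mm and grips with 3 to 60 N. Pads are 19 mm wide; open, the fingers measure 117 mm over their backs; the gripper's body (75 mm by 190 mm) begins 51 mm behind the grasp point.
Start: joints at [-1.331, 0.321, -0.07, 1.45, 0.023, 1.371, -0.057], TCP at [0.146, 0.634, 0.292] pointing down, gripper open.
Joint ranges: [-2.86, 2.86], [-0.3, 2.09], [-1.38, 1.24], [0.06, 2.45], [-1.56, 4.7], [0.09, 2.05], [-2.69, 2.69]. Speed limits (rad/s): [2.57, 2.57, 3.14, 3.14, 3.14, 3.14, 3.14].

## Interface

Orientations are given as a rotation vector (axis times angle).
In Python, from bench import ctrl gives the robot as it stands.
- The arm moves only by the tool play_rows, never from a script. Its argument "increments" is a list that holds one entry, the list of rows, each a list of 7 numbers: the shift along the tool's x, y, z as a fraction of full scale, then the turn, a rotation vector about the tool's x, y, z as a fraction of full scale, then the gripper command: -1 is shut, 1 is fully open, values between are in proportion. A call has 1 to 8 rows; each row is the pose to reach, as a shift and turn from the pose commanded when the call began, along the tool's axes at that moment; what a row does not reach only later rows make up. Full scale, the value 1, is 0.1 m for a shift and 90 degrees for a turn. A row lasts 1/10 s, in which the tool goes at most 50 mm and 8.59 degrees, less where a joint would pass 70% of its speed; a pose out of reach is approached as far as the arm can. A call with a number of a shift or a turn outside -1 to 1 is refused whole. A call with a gripper value outside its range is refused whole. The fingers move at their own pace and stop on an object; "squeeze" is the grip in N (left out, the last holds). Time passes only in rows, so rows that repeat a pose let the fingers close. It gives the time, the measured TCP pose, the force, the opening and the grip force at its end, in the units of the state.
- ctrl.get_state(): the state, without advancing time (a new reading comes with each control period).
- ctrl.get_image(name): name is "side" or "top"; returns the picture (384x512x3 uint8, red, green, blue); there is no depth.
- ctrl.get_calibration(name): a dict with "vertical_fov" (degrees; the focal length in pixels is half the picture's height over the tangent of half this angle, whatever the lens; pixels are square), "cx", "cy" (the principal point, pixels), "R" (3x3) and "t" (3): a world point X has camera coordinates R X + t. Camera axes: x right, y down, z forward; pixel columns grow to the right and rows downward; lengths in m; the calibration is good to about 2 mm. A picture is of the moment at which its call begins. get_calibration takes no time and is no camera call.
- ctrl.close_job(): hands the job in; it is judged then, once.
The state is a dict: "time": time; "joint_positions": joint angles; "qd": joint speeds; "joint_torque": joint torques, N m; "position": TCP position; "tool_rot": TCP orientation; "ft_force": force on the tool from outside, world axes, zero at the start; "torque": the same for the moment, N m; "grip_width": opening from 0.0 (shut) to 1.0 (fully open); "grip_force": force on a finger pad.
Only numpy, scipy, OpenCV 4.12 (cv2) and the standard library are available. Lean on these libraries where they do the work, as an engineer would, in place of code of your own. Each camera call takes 0.05 s, during which the arm holds its last target. There are 200 camera calls.

## Working session

There is one attempt and no reset: what is moved stays moved. The work goes in short steps, Python scripts to look and compute and a tool call to move; the robot and the scene stay as the last step left them, time stands still between calls to the robot, and variables do not carry over. Pictures are saved under pics/ and viewed, at most 10 in all, crops included, and the job is handed in when it is done.

Besides the shell and the picture viewer there is one more tool, called after "Emit:" by a JSON object that holds its "name" and its "arguments". play_rows: Moves the arm, as the interface text tells. Shift numbers are shares of 0.1 m and turn numbers shares of 90 degrees, none past 1 either way. Its arguments: {"type":"object","properties":{"increments":{"type":"array"},"squeeze":{"type":"number"}},"required":["increments"]}

```bash
mkdir -p pics; python3 - <<'E'
from bench import ctrl
import cv2,json
for n in("side","top"):
    im=ctrl.get_image(n); cv2.imwrite(f"pics/{n}0.png",im[:,:,::-1])
    c=ctrl.get_calibration(n); print(n,{k:(v.tolist() if hasattr(v,'tolist') else v) for k,v in c.items()})
s=ctrl.get_state();print(s)
E
```

```text
side {'vertical_fov': 55.13671722149323, 'cx': 256.42135567835373, 'cy': 190.339643059851, 'R': [[0.9221365020666165, -0.3868581841105344, -0.002239853353465291], [-0.246892638423624, -0.5840297609136217, -0.7732743778629934], [0.29783938062077503, 0.7136175332444388, -0.6340675986025114]], 't': [-0.42880957268536035, 0.22128318923727994, 0.9451430926710815]}
top {'vertical_fov': 42.77729347215631, 'cx': 260.5033413361594, 'cy': 192.97812269618555, 'R': [[0.005742490303607414, -0.9999762298794548, -0.003816212937581955], [-0.9777850251762622, -0.004815329357152057, -0.20955490245813546], [0.20953154499065169, 0.004934802858690778, -0.9777894350904884]], 't': [-0.02561799068603548, 0.48825043028914544, 1.7307828927102893]}
{'time': 0.1, 'joint_positions': array([-1.33086785,  0.32176046, -0.07009339,  1.45153717,  0.02260953,
        1.37079211, -0.05690749]), 'qd': array([-6.55077309e-04, -1.06308125e-03,  5.09581616e-05, -1.06049072e-03,
       -1.99252093e-03,  2.27549079e-04,  8.14864065e-04]), 'joint_torque': array([-3.98309539e-04, -4.92572808e+01, -4.06023553e-01, -3.13399494e+01,
       -6.41465094e-02,  3.95774993e-02,  7.83518863e-05]), 'position': array([0.14550014, 0.63312904, 0.29127127]), 'tool_rot': array([-3.53919418e-01, -3.12149719e+00,  2.68196200e-03]), 'ft_force': array([-0.20983282,  0.12124458, -0.60240326]), 'torque': array([ 0.01194615, -0.02442226, -0.02694027]), 'grip_force': 0.0, 'grip_width': 0.9971931535755749}
```

View pics/side0.png

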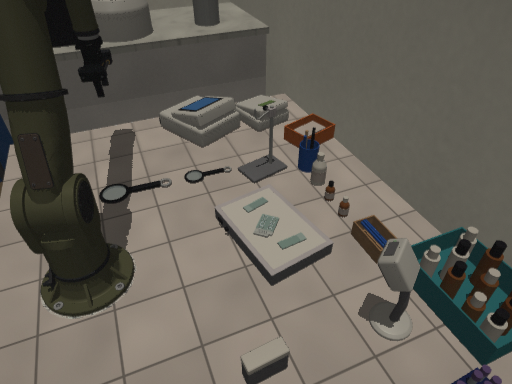

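View pics/top0.png

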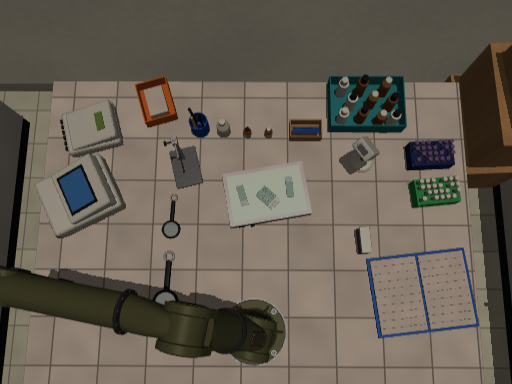

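The top view shows two lens-like things: a small one with its lens at (171,229) and eye at (174,198), and a larger one with its lens at (165,299) and eye at (169,256). I choose the small one. The wide slide is the middle one on the box, at top (267,196) and side (266,226). The narrow ones are at top (242,195) and (289,187). The stand is at top (186,167) and the reader at (362,152). Next I'll check close crops.

```bash
python3 - <<'E'
import cv2,numpy as np
s=cv2.imread('pics/side0.png');t=cv2.imread('pics/top0.png')
def crop(im,x,y,w,h,k): 
    c=cv2.resize(im[y:y+h,x:x+w],None,fx=k,fy=k,interpolation=cv2.INTER_CUBIC)
    return cv2.convertScaleAbs(c,alpha=1.5)
# a: lens & stand, 400x300 each at x4 -> 100x75 / x5
A=crop(t,150,130,80,120,5) # 400x600
B=crop(s,180,95,114,86,3.5)
B=cv2.resize(B,(400,300)); C=cv2.resize(crop(t,235,170,64,48,6),(400,300))
cv2.imwrite('pics/c1.png',np.hstack([A,np.vstack([B,C])]))
D=cv2.resize(crop(s,235,190,80,60,5),(400,300)); E=cv2.resize(crop(s,350,230,80,120,5),(400,600)); F=cv2.resize(crop(t,335,130,60,45,6),(400,300))
cv2.imwrite('pics/c2.png',np.hstack([np.vstack([D,F]),E]))
E
```

```text
(no output)
```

View pics/c1.png

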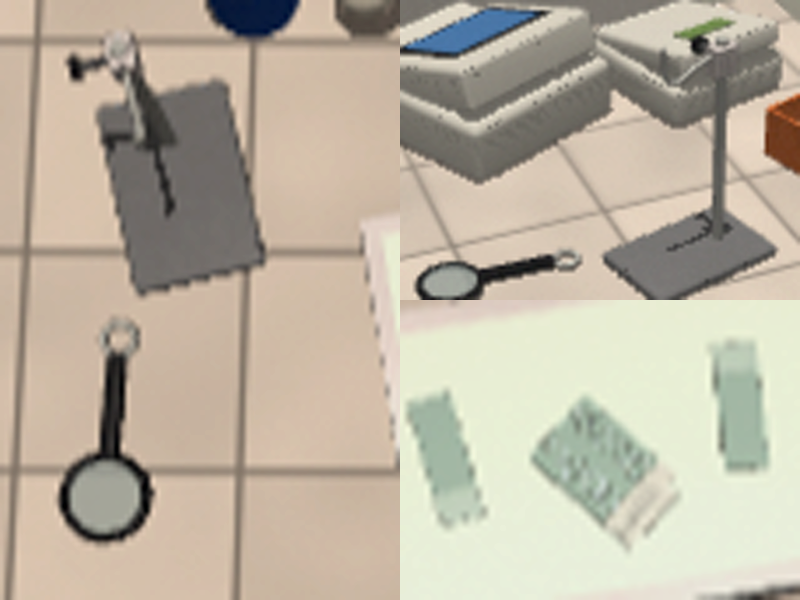

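View pics/c2.png

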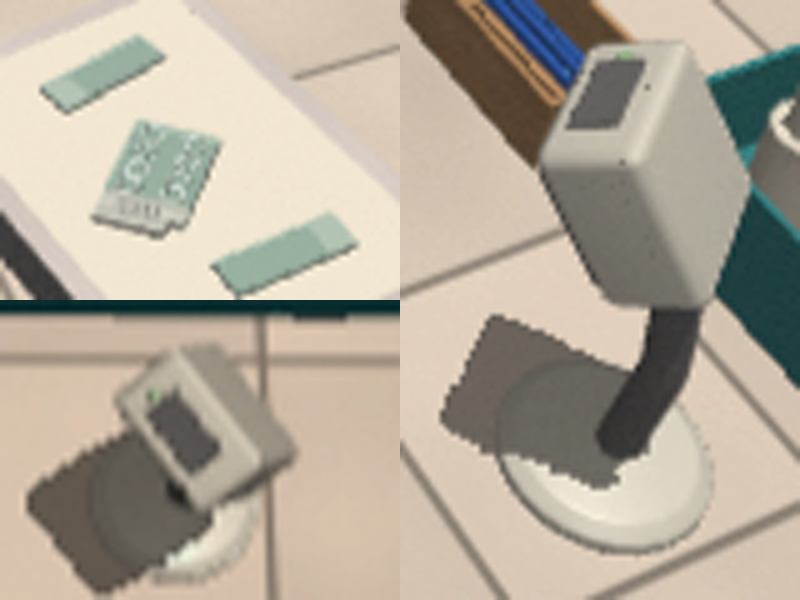

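The crops confirm the small lens, with its eye towards the stand. The wide slide's frosted end points lower right in the top view, and its notch agrees with label up. The reader's window is hidden: the visible panel is on the head's top face. The hook still needs a closer look.

```bash
cat > h.py <<'E'
import numpy as np,cv2
from bench import ctrl
C={n:ctrl.get_calibration(n) for n in('side','top')}
def F(c): return 192/np.tan(np.radians(c['vertical_fov'])/2)
def ray(n,p):
    c=C[n];R=np.array(c['R']);o=-R.T@np.array(c['t'])
    d=R.T@np.array([(p[0]-c['cx'])/F(c),(p[1]-c['cy'])/F(c),1.]);return o,d/np.linalg.norm(d)
def onz(n,p,z):
    o,d=ray(n,p);return o+d*(z-o[2])/d[2]
def tri(ps,pt):
    (a,u),(b,v)=ray('side',ps),ray('top',pt)
    s=np.linalg.lstsq(np.c_[u,-v],b-a,rcond=None)[0];P,Q=a+s[0]*u,b+s[1]*v
    return (P+Q)/2,np.linalg.norm(P-Q)
def proj(n,X):
    c=C[n];q=np.array(c['R'])@X+np.array(c['t']);return q[:2]/q[2]*F(c)+[c['cx'],c['cy']]
E
python3 - <<'E'
from h import *
np.set_printoptions(precision=4,suppress=True)
s=cv2.imread('pics/side0.png');t=cv2.imread('pics/top0.png')
for n,im in(('side',s),('top',t)):
    hsv=cv2.cvtColor(im,cv2.COLOR_BGR2HSV)
    x,y,w,h=(235,190,80,60) if n=='side' else (225,170,80,48)
    m=cv2.inRange(hsv,(50,25,40),(100,255,215))[y:y+h,x:x+w]
    for c in cv2.findContours(m,cv2.RETR_EXTERNAL,cv2.CHAIN_APPROX_NONE)[0]:
        if cv2.contourArea(c)>50:
            W=np.array([onz(n,q[0]+[x,y],.051)[:2] for q in c],np.float32)
            print(n,'slide',cv2.boundingRect(c),cv2.minAreaRect(W*1000))
    # dark lens
    x,y,w,h=(183,160,52,26) if n=='side' else (158,195,28,45)
    m=(cv2.cvtColor(im,cv2.COLOR_BGR2GRAY)<60)[y:y+h,x:x+w]
    P=np.array([onz(n,(b+x,a+y),.009)[:2] for a,b in np.argwhere(m)])
    r=cv2.minAreaRect((P*1000).astype(np.float32));print(n,'lens dark',r)
print('lensctr',onz('top',(171,229.4),.006),onz('side',(194.3,175.9),.006))
print('eye',onz('top',(174,198),.006),onz('side',(227.7,169.3),.006))
print('scale',[onz('top',(172,215),.006)])
def crop(im,x,y,w,h,W,H): return cv2.convertScaleAbs(cv2.resize(im[y:y+h,x:x+w],(W,H),interpolation=cv2.INTER_CUBIC),alpha=1.5)
A=crop(t,155,130,40,60,400,600);B=crop(s,240,90,40,60,400,600)
cv2.imwrite('pics/c3.png',np.hstack([A,B]))
E
```

```text
side slide (43, 45, 24, 14) ((503.7862548828125, -131.0192108154297), (59.923362731933594, 25.113115310668945), 4.387132167816162)
side slide (22, 24, 18, 16) ((477.211181640625, -40.22978973388672), (54.00155258178711, 38.62977981567383), 47.69723129272461)
side slide (13, 7, 19, 13) ((485.2920227050781, 42.855045318603516), (57.28903579711914, 23.384647369384766), 16.889484405517578)
side lens dark ((392.5671081542969, 307.30609130859375), (135.01222229003906, 67.61747741699219), 13.039999008178711)
top slide (31, 16, 20, 19) ((481.279052734375, -41.36174011230469), (54.603126525878906, 49.364383697509766), 45.99188995361328)
top slide (11, 15, 11, 19) ((484.85205078125, 46.03598403930664), (65.90760803222656, 24.727737426757812), 17.02935218811035)
top slide (61, 7, 8, 20) ((512.411376953125, -126.65894317626953), (72.2286376953125, 24.7669620513916), 7.489438533782959)
top lens dark ((401.35247802734375, 296.08203125), (65.74766540527344, 146.9033966064453), 75.97888946533203)
lensctr [0.3596 0.3054 0.006 ] [0.3606 0.3036 0.006 ]
eye [0.4774 0.2994 0.006 ] [0.4792 0.2952 0.006 ]
scale [array([0.4133, 0.3041, 0.006 ])]
```

View pics/c3.png

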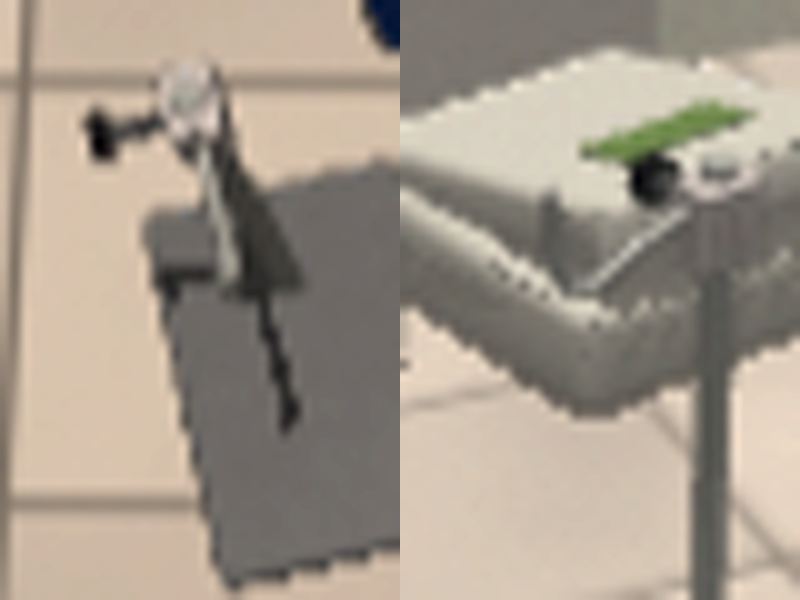

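The hook reaches from the rod top at top crop (185,90) down to the tip at about (228,268). In the side crop the tip is at about (550,195). Now the numbers.

```bash
python3 - <<'E'
from h import *
np.set_printoptions(precision=4,suppress=True)
g=lambda u,v,k,x,y:((u+.5)/k-.5+x,(v+.5)/k-.5+y)
ps=g(150,195,10,240,90);pt=g(228,266,10,155,130)
print('tip',tri(ps,pt),onz('side',ps,.245),onz('top',pt,.245))
pr=g(187,92,10,155,130);prs=g(320,172,10,240,90);print('rod top',tri(prs,pr))
pb=g(280,283,10,155,130);print('rodbase top-ish',onz('top',pb,.012))
T=[(120,95),(180,48),(265,165),(203,207)];S=[(190,45),(290,45),(240,165),(140,160)]
P=[tri(g(*s,5,350,230),g(*t,6.667,335,130)) for s,t in zip(S,T)]
for p in P:print('head',p)
P=np.array([p[0] for p in P])
M=(P[0]+P[3])/2
for nm,d in(('AD',P[3]-P[0]),('BC',P[2]-P[1])):print(nm,np.degrees(np.arctan2(d[1],d[0]))+0,np.linalg.norm(d))
for nm,d in(('AB',P[1]-P[0]),('DC',P[2]-P[3])):print(nm,np.degrees(np.arctan2(d[1],d[0])),d,np.linalg.norm(d))
print('M front top',M,'centre',P.mean(0))
print('foot',onz('side',g(205,455,5,350,230),.008))
# slide corners
f=lambda *p:onz('top',g(*p,6.25,235,170),.051)[:2]
print('slide top',f(132,158),f(185,97),f(230,248),f(280,195))
f=lambda *p:onz('side',g(*p,5,235,190),.051)[:2]
print('slide side',f(138,120),f(222,138),f(93,215),f(165,235))
E
```

```text
tip (array([0.5676, 0.2513, 0.242 ]), np.float64(0.005455201502804023)) [0.5623 0.2454 0.245 ] [0.5694 0.2501 0.245 ]
rod top (array([0.6332, 0.2699, 0.2281]), np.float64(0.0033227236054338854))
rodbase top-ish [0.6312 0.2726 0.012 ]
head (array([ 0.6233, -0.3323,  0.2096]), np.float64(0.00529705182843507))
head (array([ 0.6434, -0.3604,  0.2284]), np.float64(0.0025107322960982864))
head (array([ 0.5838, -0.4012,  0.2279]), np.float64(2.189523906573661e-05))
head (array([ 0.5663, -0.3731,  0.2081]), np.float64(0.002788639726783258))
AD -144.4831219000014 0.07012321574281093
BC -145.58646800048325 0.07227475706783562
AB -54.404934032324256 [ 0.02   -0.028   0.0188] 0.03925587509202168
DC -58.12842256827508 [ 0.0175 -0.0281  0.0198] 0.038603293975214704
M front top [ 0.5948 -0.3527  0.2089] centre [ 0.6042 -0.3667  0.2185]
foot [ 0.6267 -0.4048  0.008 ]
slide top [ 0.4814 -0.0056] [ 0.518  -0.0363] [ 0.4286 -0.0626] [ 0.4599 -0.0916]
slide side [ 0.4807 -0.0057] [ 0.5185 -0.0379] [ 0.4283 -0.0652] [ 0.4581 -0.0939]
```

Emit:
{"name": "play_rows", "arguments": {"increments": [[[-0.42, -0.33, 0, 0, 0, 0, 1], [-0.85, -0.66, 0, 0, 0, 0, 1], [-0.85, -0.66, 0, 0, 0, 0, 1]]]}}

```text
time: 0.4
position: [0.2198, 0.5453, 0.292]
tool_rot: [0.367, 3.116, -0.005]
ft_force: [0.9, 0.0, 0.7]
grip_width: 0.999
grip_force: 0.0
```

Emit:
{"name": "play_rows", "arguments": {"increments": [[[-0.42, -0.33, 0, 0, 0, 0, 1], [-0.85, -0.66, 0, 0, 0, 0, 1], [-0.85, -0.66, 0, 0, 0, 0, 1]]]}}

```text
time: 0.7
position: [0.2871, 0.4616, 0.2922]
tool_rot: [0.368, 3.117, -0.004]
ft_force: [0.1, 0.0, -0.0]
grip_width: 1.002
grip_force: 0.0
```

Emit:
{"name": "play_rows", "arguments": {"increments": [[[-0.42, -0.33, 0, 0, 0, 0, 1], [-0.85, -0.66, 0, 0, 0, 0, 1], [-0.85, -0.66, 0.4, 0, 0, 0, 1]]]}}

```text
time: 1.0
position: [0.3566, 0.3807, 0.2571]
tool_rot: [0.367, 3.112, 0.012]
ft_force: [0.9, 2.0, -0.2]
grip_width: 1.001
grip_force: 0.0
```

Emit:
{"name": "play_rows", "arguments": {"increments": [[[-0.42, -0.33, 0, 0, 0, -0.05, 1], [-0.83, -0.63, 0.4, 0, 0, -0.107, 1], [-0.83, -0.63, 0.8, 0, 0, -0.107, 1], [-0.83, -0.63, 0.8, 0, 0, -0.107, 1], [-0.83, -0.63, 0.8, 0, 0, -0.107, 1]]]}}

```text
time: 1.5
position: [0.4157, 0.3038, 0.1717]
tool_rot: [-0.091, -3.138, 0.002]
ft_force: [0.3, -0.4, -0.0]
grip_width: 1.005
grip_force: 0.0
```

Emit:
{"name": "play_rows", "arguments": {"increments": [[[0, -0.03, 0.4, 0, 0, 0, 1], [0, -0.03, 0.75, 0, 0, 0, 1], [0, -0.03, 0.98, 0, 0, 0, 1], [0, -0.03, 0.98, 0, 0, 0, 0.2], [0, -0.03, 0.98, 0, 0, 0, -1], [0, -0.03, 0.98, 0, 0, 0, -1], [0, -0.03, 0.98, 0, 0, 0, -1], [0, -0.03, 0.98, 0, 0, 0, -1]]], "squeeze": 35}}

```text
time: 2.3
position: [0.417, 0.3012, 0.0756]
tool_rot: [0.09, 3.139, 0.003]
ft_force: [0.2, 0.6, -0.7]
grip_width: 0.637
grip_force: 0.0
```

Emit:
{"name": "play_rows", "arguments": {"increments": [[[0, 0, 0, 0, 0, 0, -1], [0, 0, 0, 0, 0, 0, -1], [0, 0, -0.3, 0, 0, 0, -1], [0, 0, -0.8, 0, 0, 0, -1], [0, 0, -1, 0, 0, 0, -1], [0, 0, -1, 0, 0, 0, -1]]]}}

```text
time: 2.9
position: [0.4182, 0.3019, 0.1781]
tool_rot: [0.091, 3.135, 0.008]
ft_force: [-0.4, -0.6, -0.4]
grip_width: 0.081
grip_force: 0.0
```

```bash
python3 - <<'E'
from h import *
s=ctrl.get_image('side')[:,:,::-1].copy();t=ctrl.get_image('top')[:,:,::-1].copy()
cv2.imwrite('pics/s1.png',s);cv2.imwrite('pics/t1.png',t)
st=ctrl.get_state();print(st['grip_width'],st['grip_force'],st['position'])
c=lambda im,x,y,w,h,W,H:cv2.convertScaleAbs(cv2.resize(im[y:y+h,x:x+w],(W,H),interpolation=cv2.INTER_CUBIC),alpha=1.5)
cv2.imwrite('pics/v1.png',np.hstack([c(t,145,160,60,90,400,600),c(s,170,90,80,120,400,600)]))
E
```

```text
0.02994837113806451 0.0 [0.4162839  0.30043202 0.17426382]
```

View pics/v1.png

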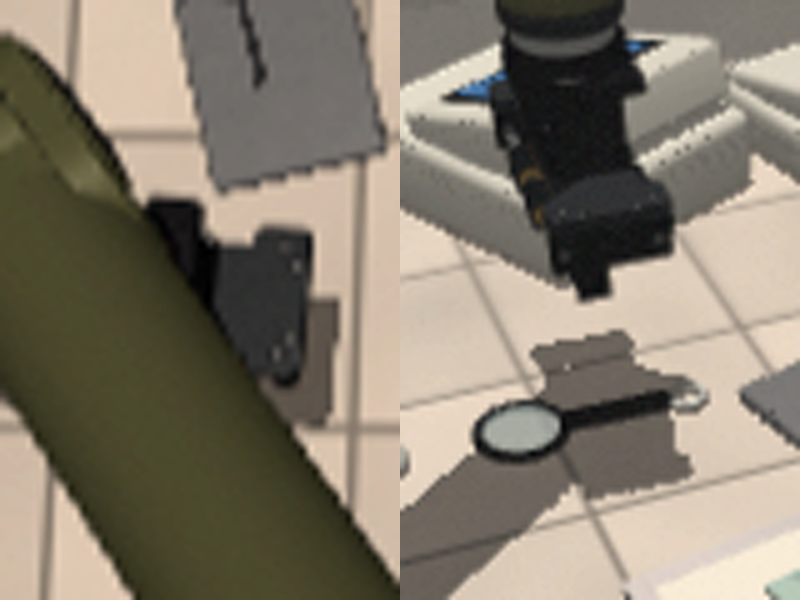

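The lens hasn't moved; the fingers just needed more time to close. I'll retry.

Emit:
{"name": "play_rows", "arguments": {"increments": [[[0, 0, 0, 0, 0, 0, 0.2], [0, 0, 0, 0, 0, 0, 0.2], [0, 0, 0, 0, 0, 0, 0.2], [0, 0, 0, 0, 0, 0, 0.2], [0, 0, 0, 0, 0, 0, 0.2], [0, 0, 0.3, 0, 0, 0, 0.2], [0, 0, 0.65, 0, 0, 0, 0.2], [0, 0, 1, 0, 0, 0, 0.2]]]}}

```text
time: 3.8
position: [0.4167, 0.3008, 0.0737]
tool_rot: [0.09, 3.139, 0.002]
ft_force: [0.7, 0.1, 0.6]
grip_width: 0.586
grip_force: 0.0
```

Emit:
{"name": "play_rows", "arguments": {"increments": [[[0, 0, 0.01, 0, 0, 0, -1], [0, 0, 0.02, 0, 0, 0, -1], [0, 0, 0.02, 0, 0, 0, -1], [0, 0, 0.02, 0, 0, 0, -1], [0, 0, 0.02, 0, 0, 0, -1], [0, 0, 0.02, 0, 0, 0, -1], [0, 0, 0.02, 0, 0, 0, -1], [0, 0, 0.02, 0, 0, 0, -1]]]}}

```text
time: 4.6
position: [0.4166, 0.3008, 0.0727]
tool_rot: [0.091, 3.14, 0.001]
ft_force: [0.2, 0.4, 2.1]
grip_width: 0.154
grip_force: 34.9
```

Emit:
{"name": "play_rows", "arguments": {"increments": [[[0, 0, 0, 0, 0, 0, -1], [0, 0, 0, 0, 0, 0, -1], [0, 0, 0, 0, 0, 0, -1], [0, 0, 0, 0, 0, 0, -1]]]}}

```text
time: 5.0
position: [0.4166, 0.3008, 0.0726]
tool_rot: [0.091, 3.14, 0.001]
ft_force: [-0.6, 0.3, 5.0]
grip_width: 0.153
grip_force: 34.9
```

Emit:
{"name": "play_rows", "arguments": {"increments": [[[0, 0, -0.3, 0, 0, 0, -1], [0, 0, -0.7, 0, 0, 0, -1], [0, 0, -1, 0, 0, 0, -1]]]}}

```text
time: 5.3
position: [0.4162, 0.2999, 0.1731]
tool_rot: [-0.091, -3.14, 0.002]
ft_force: [-0.1, 0.3, -0.2]
grip_width: 0.153
grip_force: 34.9
```

Emit:
{"name": "play_rows", "arguments": {"increments": [[[0, 0, -0.4, 0, 0, -0.07, -1], [0, 0, -0.8, 0, 0, -0.14, -1], [0, 0, -1, 0, 0, -0.217, -1], [0, 0, -1, 0, 0, -0.217, -1]]]}}

```text
time: 5.7
position: [0.4174, 0.301, 0.2749]
tool_rot: [-0.444, 3.106, 0.004]
ft_force: [0.6, -0.5, 0.5]
grip_width: 0.155
grip_force: 34.9
```

Emit:
{"name": "play_rows", "arguments": {"increments": [[[0, 0, -0.3, 0, 0, 0, -1], [0, 0, -0.6, 0, 0, 0, -1], [0, 0, -0.6, 0, 0, 0, -1], [0, 0, -0.6, 0, 0, 0, -1]]]}}

```text
time: 6.1
position: [0.416, 0.3001, 0.3307]
tool_rot: [0.441, -3.109, 0.002]
ft_force: [-0.1, -0.9, -1.4]
grip_width: 0.157
grip_force: 34.9
```

```bash
cat >> h.py <<'E'
from scipy.spatial.transform import Rotation as Ro
np.set_printoptions(precision=4,suppress=True)
def go(pos,yaw):
    """tool-axis shift (in 0.1 m) and turn (in 90 deg) from measured pose to TCP pos, tool x yaw deg, pointing down"""
    s=ctrl.get_state();R=Ro.from_rotvec(s['tool_rot']);y=np.radians(yaw)
    T=Ro.from_matrix(np.c_[[np.cos(y),np.sin(y),0],[np.sin(y),-np.cos(y),0],[0,0,-1]])
    print('at',s['position'],'yaw',np.degrees(np.arctan2(*R.as_matrix()[[1,0],0])),'grip',s['grip_width'],s['grip_force'])
    print('shift',R.inv().apply(np.array(pos)-s['position'])/.1,'turn',(R.inv()*T).as_rotvec()/(np.pi/2))
E
python3 - <<'E'
from h import *
e=np.array([np.cos(np.radians(16)),np.sin(np.radians(16)),0])
go(np.array([.567,.251,.327])-.0615*e,196)
E
```

```text
at [0.416  0.3001 0.3307] yaw -163.87026583896255 grip 0.1567790845861985 34.91950035095215
shift [-0.6987 -0.89    0.0363] turn [-0.0006 -0.0011  0.0014]
```

Emit:
{"name": "play_rows", "arguments": {"increments": [[[-0.2, -0.3, 0, 0, 0, 0, -1], [-0.4, -0.6, 0, 0, 0, 0, -1], [-0.6, -0.89, 0, 0, 0, 0, -1], [-0.7, -0.89, 0, 0, 0, 0, -1], [-0.7, -0.89, 0, 0, 0, 0, -1], [-0.7, -0.89, 0, 0, 0, 0, -1]]]}}

```text
time: 6.7
position: [0.5072, 0.2354, 0.3303]
tool_rot: [0.444, -3.106, 0.001]
ft_force: [-0.5, 0.8, -1.5]
grip_width: 0.153
grip_force: 34.9
```

```bash
python3 - <<'E'
from h import *
s=ctrl.get_image('side')[:,:,::-1].copy();t=ctrl.get_image('top')[:,:,::-1].copy()
cv2.imwrite('pics/s2.png',s);cv2.imwrite('pics/t2.png',t)
go([.567,.251,.327],196)
c=lambda im,x,y,w,h,W,H:cv2.convertScaleAbs(cv2.resize(im[y:y+h,x:x+w],(W,H),interpolation=cv2.INTER_CUBIC),alpha=1.5)
cv2.imwrite('pics/v2.png',np.hstack([c(t,155,125,40,60,400,600),c(s,225,80,50,75,400,600)]))
E
```

```text
at [0.5071 0.2357 0.3313] yaw -163.6531774722813 grip 0.15760489355302046 34.9196058511734
shift [-0.6181 -0.0218  0.0419] turn [ 0.0001 -0.0012  0.0039]
```

View pics/v2.png

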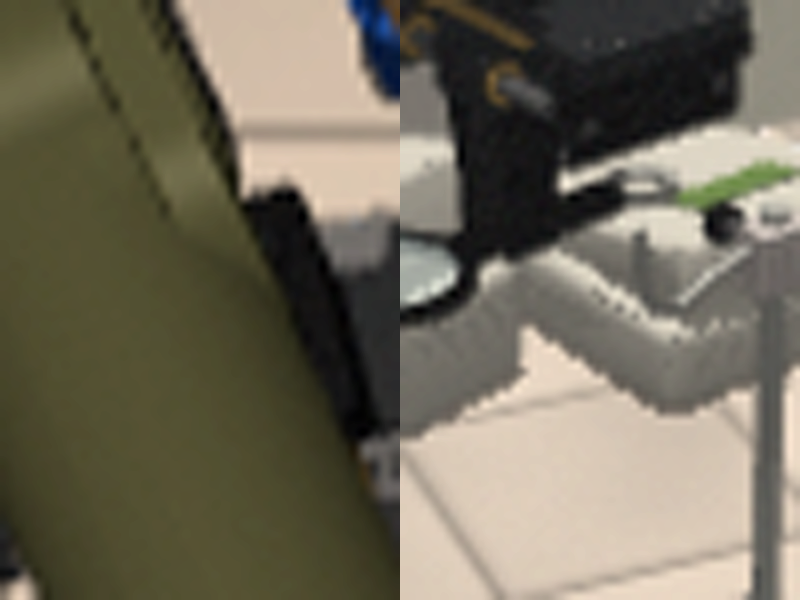

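```bash
python3 - <<'E'
from h import *
g=lambda u,v:(225+(u-400+.5)/8-.5,80+(v+.5)/8-.5)
for ze in(.255,.2647):print('eye',onz('side',g(648,186),ze))
print('eye proj',proj('side',np.array([.5662,.253,.2647])),g(648,186))
print('tip',onz('side',g(641,235),.245),onz('side',g(641,228),.245))
for d in(0,.0198):print('above tip',proj('side',onz('side',g(641,232),.245)+[0,0,d]))
# hook bottom bend
print('bend',g(660,303))
E
```

```text
eye [0.5737 0.2646 0.255 ]
eye [0.5661 0.2462 0.2647]
eye proj [254.7355 101.8836] (255.5625, 102.8125)
tip [0.563  0.2459 0.245 ] [0.5652 0.2513 0.245 ]
above tip [254.6875 108.5625]
above tip [254.6536 102.6308]
bend (257.0625, 117.4375)
```

Emit:
{"name": "play_rows", "arguments": {"increments": [[[0, 0, 0.1, 0, 0, 0, -1], [0, 0, 0.2, 0, 0, 0, -1], [0, 0, 0.24, 0, 0, 0, -1], [0, 0, 0.24, 0, 0, 0, -1], [0, 0, 0.24, 0, 0, 0, -1]]]}}

```text
time: 7.3
position: [0.5084, 0.2346, 0.3082]
tool_rot: [0.443, -3.11, 0.0]
ft_force: [0.9, 0.2, -1.3]
grip_width: 0.157
grip_force: 34.9
```

Emit:
{"name": "play_rows", "arguments": {"increments": [[[0, 0, 0.07, 0, 0, 0, -1], [0, 0, 0.12, 0, 0, 0, -1], [0, 0, 0.12, 0, 0, 0, -1]]]}}

```text
time: 7.6
position: [0.508, 0.2344, 0.2952]
tool_rot: [0.443, -3.109, 0.001]
ft_force: [-0.5, 0.4, -1.3]
grip_width: 0.159
grip_force: 34.9
```

```bash
python3 - <<'E'
from h import *
s=ctrl.get_image('side')[:,:,::-1].copy()
cv2.imwrite('pics/s3.png',s)
go([.567,.251,.327],196)
c=lambda im,x,y,w,h,W,H:cv2.convertScaleAbs(cv2.resize(im[y:y+h,x:x+w],(W,H),interpolation=cv2.INTER_CUBIC),alpha=1.5)
cv2.imwrite('pics/v3.png',c(s,220,85,60,45,800,600))
E
```

```text
at [0.5082 0.2344 0.2957] yaw -163.77905465010366 grip 0.15162647429997114 34.91949677467346
shift [-0.6105 -0.0053 -0.3137] turn [-0.0002 -0.0006  0.0025]
```

View pics/v3.png

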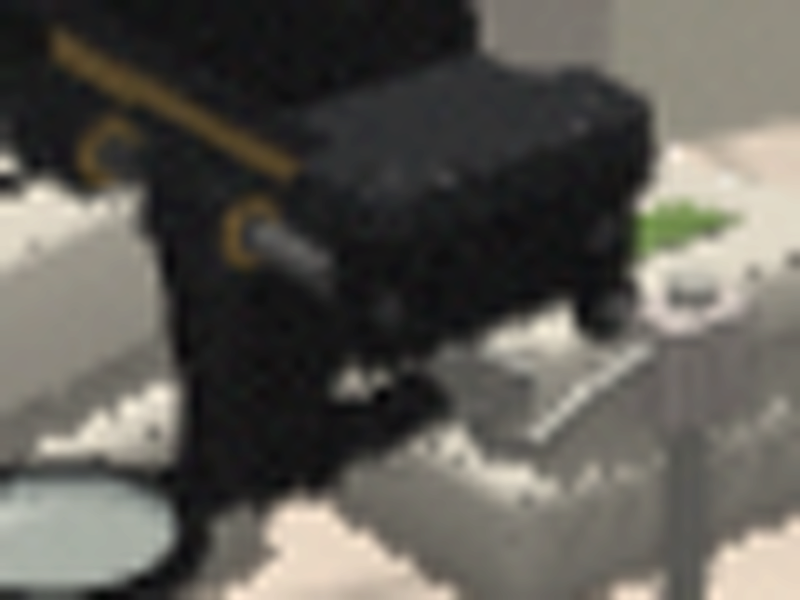

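Emit:
{"name": "play_rows", "arguments": {"increments": [[[0.04, 0, 0.04, 0, 0, 0, -1], [0.06, 0, 0.04, 0, 0, 0, -1], [0.06, 0, 0.04, 0, 0, 0, -1]]]}}

```text
time: 7.95
position: [0.5025, 0.2329, 0.2924]
tool_rot: [-0.443, 3.11, 0.0]
ft_force: [-1.6, -0.6, -0.6]
grip_width: 0.156
grip_force: 34.9
```

Emit:
{"name": "play_rows", "arguments": {"increments": [[[0.01, 0, 0, 0, 0, 0, -1], [0.02, 0, 0, 0, 0, 0, -1], [0.02, 0, 0, 0, 0, 0, -1]]]}}

```text
time: 8.25
position: [0.5019, 0.2326, 0.2928]
tool_rot: [-0.443, 3.107, 0.001]
ft_force: [4.6, 1.4, -2.4]
grip_width: 0.154
grip_force: 34.9
```

Emit:
{"name": "play_rows", "arguments": {"increments": [[[0.01, 0, 0, 0, 0, 0, -1], [0.02, 0, 0, 0, 0, 0, -1], [0.02, 0, 0, 0, 0, 0, -1]]]}}

```text
time: 8.55
position: [0.5014, 0.2325, 0.2932]
tool_rot: [-0.442, 3.103, 0.003]
ft_force: [9.6, 2.4, -3.7]
grip_width: 0.151
grip_force: 34.9
```

The eye resists the backward pull, so it is threaded on the hook. I'll relax forward and let go.

Emit:
{"name": "play_rows", "arguments": {"increments": [[[-0.04, 0, 0.02, 0, 0, 0, -1], [-0.08, 0, 0.02, 0, 0, 0, -1], [-0.08, 0, 0.02, 0, 0, 0, -1], [-0.08, 0, 0.02, 0, 0, 0, 1], [-0.08, 0, 0.02, 0, 0, 0, 1], [-0.08, 0, 0.02, 0, 0, 0, 1], [-0.08, 0, 0.02, 0, 0, 0, 1], [-0.08, 0, 0.02, 0, 0, 0, 1]]]}}

```text
time: 9.35
position: [0.5065, 0.234, 0.2904]
tool_rot: [-0.443, 3.11, 0.0]
ft_force: [0.3, 0.9, 0.5]
grip_width: 0.523
grip_force: 0.0
```

Emit:
{"name": "play_rows", "arguments": {"increments": [[[0, 0, 0, 0, 0, 0, 1], [0, 0, 0, 0, 0, 0, 1], [0, 0, 0, 0, 0, 0, 1], [0, 0, 0, 0, 0, 0, 1], [0, 0, 0, 0, 0, 0, 1], [0, 0, 0, 0, 0, 0, 1], [0, 0, 0, 0, 0, 0, 1], [0, 0, 0, 0, 0, 0, 1]]]}}

```text
time: 10.15
position: [0.5065, 0.234, 0.2903]
tool_rot: [-0.443, 3.11, 0.0]
ft_force: [-0.6, -0.3, 1.6]
grip_width: 0.996
grip_force: 0.0
```

Emit:
{"name": "play_rows", "arguments": {"increments": [[[0, 0, -0.3, 0, 0, 0, 1], [0, 0, -0.6, 0, 0, 0, 1], [0, 0, -0.8, 0, 0, 0, 1], [0, 0, -0.8, 0, 0, 0, 1]]]}}

```text
time: 10.55
position: [0.5077, 0.2344, 0.3736]
tool_rot: [-0.442, 3.105, 0.004]
ft_force: [0.3, -0.1, 0.3]
grip_width: 1.002
grip_force: 0.0
```

```bash
python3 - <<'E'
from h import *
s=ctrl.get_image('side')[:,:,::-1].copy();t=ctrl.get_image('top')[:,:,::-1].copy()
cv2.imwrite('pics/s4.png',s);cv2.imwrite('pics/t4.png',t)
# slide: clear centre -> +11 mm; grasp at x=-6 
y=np.radians(-132);e=np.array([np.cos(y),np.sin(y),0])
go(np.array([.4725,-.050,.30])-.006*e,-132-180)
go(np.array([.4725,-.050,.30])-.006*e,-132)
print(ctrl.get_state()['joint_positions'])
c=lambda im,x,y,w,h,W,H:cv2.convertScaleAbs(cv2.resize(im[y:y+h,x:x+w],(W,H),interpolation=cv2.INTER_CUBIC),alpha=1.5)
cv2.imwrite('pics/v4.png',np.hstack([c(s,215,80,80,120,400,600),c(t,220,150,60,90,400,600)]))
E
```

```text
at [0.5065 0.234  0.37  ] yaw -163.77800401330185 grip 1.0002200722840304 0.0
shift [ 1.0691 -2.6003  0.6995] turn [ 0.0002 -0.0001  1.6469]
at [0.5065 0.234  0.37  ] yaw -163.77800401330185 grip 1.0002200722840304 0.0
shift [ 1.0691 -2.6003  0.6995] turn [ 0.0001  0.0002 -0.3531]
[-0.7686  0.0943  0.3128  1.5719 -0.0292  1.4797  1.3994]
```

View pics/v4.png

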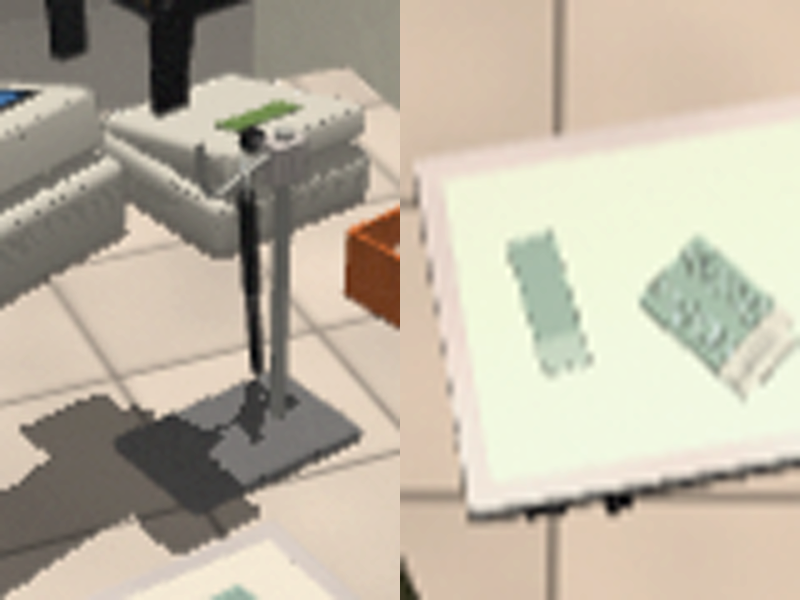

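The lens hangs edge-on to the side camera, from (264,114) down to (267,155). I'll check numerically where it sits and whether it is still.

```bash
python3 - <<'E'
from h import *
s0=cv2.imread('pics/side0.png').astype(int);s4=cv2.imread('pics/s4.png').astype(int)
s5=ctrl.get_image('side')[:,:,::-1].astype(int);cv2.imwrite('pics/s5.png',s5)
for r in range(104,178,3):
    f=lambda im:[int(c) for c in np.where(np.abs(im[r,245:285]-s0[r,245:285]).sum(1)>30)[0]+245]
    print(r,f(s4),'|',f(s5) if r%9==5 else '')
print('moved px',int((np.abs(s5-s4)[100:180,245:285].sum(2)>40).sum()))
tip=np.array([.566,.250,.245]);e=np.array([np.cos(np.radians(17)),np.sin(np.radians(17)),0])
st=tip+.017*e;st[2]=.208
for nm,X in(('seat',st),('eye',st-[0,0,.006]),('lensctr',st-[0,0,.1245]),('lens bottom',st-[0,0,.16]),('rod@.208',[*(tip+.067*e)[:2],.208])):print(nm,proj('side',np.array(X)))
E
```

```text
104 [] | [245, 246, 247, 248]
107 [] | 
110 [] | 
113 [263] | []
116 [264] | 
119 [262, 263, 264, 265, 266] | 
122 [262, 263, 264, 265, 266] | [262, 263, 264, 265, 266]
125 [263, 264, 265, 266] | 
128 [263, 264, 265, 266] | 
131 [263, 264, 265, 266] | [263, 264, 265, 266]
134 [263, 264, 265, 266] | 
137 [263, 264, 265, 266, 267] | 
140 [264, 265, 266] | [263, 264, 265, 266]
143 [264, 265, 266, 267] | 
146 [264, 265, 266, 267] | 
149 [264, 265, 266, 267] | [264, 265, 266, 267]
152 [265, 266, 267] | 
155 [266] | 
158 [264, 265, 266] | [263, 264, 265]
161 [263, 264, 265, 266] | 
164 [245, 246, 247, 248, 249, 250, 251, 252, 263, 264, 265, 266, 267] | 
167 [245, 246, 247, 248, 249, 250, 251, 252, 253, 254, 255, 256, 257, 258, 259, 265, 266, 267] | [245, 246, 247, 248, 249, 250, 251, 252, 253, 254, 255, 256, 257, 258, 259, 265, 266]
170 [245, 246, 247, 248, 249, 250, 251, 252, 253, 254, 255, 256] | 
173 [245, 246, 247, 248, 249, 250, 251, 252, 253, 254, 255, 256, 257, 258] | 
176 [245, 246, 247, 248, 249, 250, 251, 252, 253, 254, 255, 256, 257, 258, 259, 260, 261, 262] | [245, 246, 247, 248, 249, 250, 251, 252, 253, 254, 255, 256, 257, 258, 259, 260, 261, 262]
moved px 103
seat [259.256  117.2611]
eye [259.251  118.9535]
lensctr [259.1589 150.2643]
lens bottom [259.1334 158.9232]
rod@.208 [271.0431 112.5027][ WARN:0@5.690] global loadsave.cpp:1063 imwrite_ Unsupported depth image for selected encoder is fallbacked to CV_8U.
```

The eye sits about 19 mm from the seat towards the rod. The lens is near vertical and did not move between pictures, so it is within the limits. Now to the slide.

Emit:
{"name": "play_rows", "arguments": {"increments": [[[0.18, -0.43, 0, 0, 0, 0, 1], [0.36, -0.87, 0, 0, 0, 0, 1], [0.36, -0.87, 0, 0, 0, 0, 0.7]]]}}

```text
time: 11.0
position: [0.4963, 0.1325, 0.3694]
tool_rot: [0.427, -3.111, 0.005]
ft_force: [-0.0, -0.1, 0.4]
grip_width: 0.961
grip_force: 0.0
```

Emit:
{"name": "play_rows", "arguments": {"increments": [[[0.18, -0.43, 0, 0, 0, 0, 0.7], [0.36, -0.87, 0, 0, 0, 0, 0.7], [0.36, -0.87, 0, 0, 0, 0, 0.7]]]}}

```text
time: 11.3
position: [0.4853, 0.0392, 0.3695]
tool_rot: [0.426, -3.111, 0.003]
ft_force: [-0.3, -0.0, 0.2]
grip_width: 0.855
grip_force: 0.0
```

Emit:
{"name": "play_rows", "arguments": {"increments": [[[0.18, -0.43, 0, 0, 0, 0.1, 0.7], [0.36, -0.87, 0, 0, 0, 0.2, 0.7], [0.36, -0.87, 0, 0, 0, 0.3, 0.7], [0.36, -0.87, 0, 0, 0, 0.4, 0.7], [0.36, -0.87, 0, 0, 0, 0.5, 0.7], [0.36, -0.87, 0, 0, 0, 0.6, 0.7], [0.36, -0.87, 0, 0, 0, 0.7, 0.7], [0.36, -0.87, 0, 0, 0, 0.75, 0.7]]]}}

```text
time: 12.1
position: [0.4754, -0.0462, 0.3689]
tool_rot: [-1.366, -2.827, 0.002]
ft_force: [-0.0, 0.0, -0.1]
grip_width: 0.843
grip_force: 0.0
```

Emit:
{"name": "play_rows", "arguments": {"increments": [[[0, 0, 0, 0, 0, 0.1, 0.7], [0, 0, 0.1, 0, 0, 0.2, 0.7], [0, 0, 0.2, 0, 0, 0.3, 0.7], [0, 0, 0.3, 0, 0, 0.4, 0.7], [0, 0, 0.4, 0, 0, 0.5, 0.7], [0, 0, 0.5, 0, 0, 0.6, 0.7], [0, 0, 0.6, 0, 0, 0.7, 0.7], [0, 0, 0.6, 0, 0, 0.75, 0.7]]]}}

```text
time: 12.9
position: [0.4745, -0.0462, 0.3074]
tool_rot: [-2.706, -1.591, 0.007]
ft_force: [0.2, 0.3, 0.8]
grip_width: 0.85
grip_force: 0.0
```

```bash
python3 - <<'E'
from h import *
y=np.radians(-132);e=np.array([np.cos(y),np.sin(y),0])
go(np.array([.4725,-.050,.19])-.006*e,48)
E
```

```text
at [ 0.4745 -0.0462  0.3074] yaw 60.901077136593045 grip 0.8500997682471433 0.0
shift [0.0184 0.0193 1.1736] turn [-0.0024  0.002   0.1433]
```

Emit:
{"name": "play_rows", "arguments": {"increments": [[[0.02, 0.02, 0.3, 0, 0, 0.07, 0.7], [0.02, 0.02, 0.6, 0, 0, 0.143, 0.7], [0.02, 0.02, 0.95, 0, 0, 0.143, 0.7], [0.02, 0.02, 0.95, 0, 0, 0.143, 0.7]]]}}

```text
time: 13.3
position: [0.4748, -0.0454, 0.21]
tool_rot: [-2.863, -1.285, 0.016]
ft_force: [-0.6, -0.3, -0.8]
grip_width: 0.851
grip_force: 0.0
```

Emit:
{"name": "play_rows", "arguments": {"increments": [[[0, 0, 0.3, 0, 0, 0, 0.7], [0, 0, 0.6, 0, 0, 0, 0.7], [0, 0, 0.8, 0, 0, 0, 0.7], [0, 0, 0.88, 0, 0, 0, 0.7], [0, 0, 0.9, 0, 0, 0, 0.7], [0, 0, 0.92, 0, 0, 0, 0.7], [0, 0, 0.92, 0, 0, 0, 0.7]]]}}

```text
time: 14.0
position: [0.4793, -0.0459, 0.1243]
tool_rot: [2.865, 1.287, 0.003]
ft_force: [-0.6, -0.7, 0.3]
grip_width: 0.852
grip_force: 0.0
```

```bash
python3 - <<'E'
from h import *
y=np.radians(-132);e=np.array([np.cos(y),np.sin(y),0])
go(np.array([.4725,-.050,.1165])-.006*e,48);print(ctrl.get_state()['ft_force'])
E
```

```text
at [ 0.4793 -0.0459  0.1243] yaw 48.36152618126016 grip 0.8523621433547751 0.0
shift [-0.016  -0.0232  0.0782] turn [ 0.0008 -0.001   0.004 ]
[-0.562  -0.7153  0.25  ]
```

Emit:
{"name": "play_rows", "arguments": {"increments": [[[-0.02, -0.02, 0.04, 0, 0, 0, 0.7], [-0.02, -0.02, 0.06, 0, 0, 0, 0.7], [-0.02, -0.02, 0.075, 0, 0, 0, 0.7], [-0.02, -0.02, 0.075, 0, 0, 0, 0.7]]]}}

```text
time: 14.4
position: [0.4755, -0.0461, 0.1156]
tool_rot: [-2.866, -1.287, 0.0]
ft_force: [0.4, -0.5, -0.1]
grip_width: 0.853
grip_force: 0.0
```

Emit:
{"name": "play_rows", "arguments": {"increments": [[[0, 0, 0, 0, 0, 0, -1], [0, 0, 0, 0, 0, 0, -1], [0, 0, 0, 0, 0, 0, -1], [0, 0, 0, 0, 0, 0, -1], [0, 0, 0, 0, 0, 0, -1], [0, 0, 0, 0, 0, 0, -1], [0, 0, 0, 0, 0, 0, -1], [0, 0, 0, 0, 0, 0, -1]]], "squeeze": 25}}

```text
time: 15.2
position: [0.4757, -0.0462, 0.1158]
tool_rot: [2.866, 1.287, 0.0]
ft_force: [0.9, -1.1, 1.7]
grip_width: 0.566
grip_force: 25.0
```

Emit:
{"name": "play_rows", "arguments": {"increments": [[[0, 0, 0, 0, 0, 0, -1], [0, 0, 0, 0, 0, 0, -1], [0, 0, 0, 0, 0, 0, -1]]]}}

```text
time: 15.5
position: [0.4757, -0.0461, 0.1158]
tool_rot: [2.866, 1.287, 0.0]
ft_force: [0.4, -0.6, 1.2]
grip_width: 0.567
grip_force: 25.0
```

Emit:
{"name": "play_rows", "arguments": {"increments": [[[0, 0, -0.1, 0, 0, 0, -1], [0, 0, -0.25, 0, 0, 0, -1], [0, 0, -0.45, 0, 0, 0, -1], [0, 0, -0.7, 0, 0, 0, -1], [0, 0, -0.9, 0, 0, 0, -1], [0, 0, -1, 0, 0, 0, -1], [0, 0, -1, 0, 0, 0, -1]]]}}

```text
time: 16.2
position: [0.4764, -0.0462, 0.2173]
tool_rot: [2.865, 1.286, 0.005]
ft_force: [-0.2, 0.2, -0.6]
grip_width: 0.567
grip_force: 25.0
```

```bash
python3 - <<'E'
from h import *
y=np.radians(-55);e=np.array([np.cos(y),np.sin(y),0])
# label 29 mm ahead of mid, grasp 6 mm behind mid -> 35 mm
p=np.array([.549,-.287,.1743])-.035*e
print(p);go([p[0],p[1],.2158],125);print(ctrl.get_state()['joint_positions'])
E
```

```text
[ 0.5289 -0.2583  0.1743]
at [ 0.4764 -0.0462  0.2173] yaw 48.3548312234845 grip 0.5672618941180465 24.99984562397003
shift [-1.2365  1.8023  0.0154] turn [ 0.0021 -0.0005 -0.8516]
[-0.3993 -0.0041  0.443   1.9769  0.0011  1.1653 -0.6835]
```

Emit:
{"name": "play_rows", "arguments": {"increments": [[[0, 0, -0.05, 0, 0, -0.05, -1], [0, 0, -0.05, 0, 0, -0.12, -1], [0, 0, -0.05, 0, 0, -0.19, -1], [0, 0, -0.05, 0, 0, -0.26, -1], [0, 0, -0.05, 0, 0, -0.33, -1], [0, 0, -0.05, 0, 0, -0.4, -1], [0, 0, -0.05, 0, 0, -0.45, -1], [0, 0, -0.05, 0, 0, -0.45, -1]]]}}

```text
time: 17.0
position: [0.4749, -0.0461, 0.2195]
tool_rot: [-2.242, -2.198, 0.003]
ft_force: [-0.2, -0.2, -1.0]
grip_width: 0.566
grip_force: 25.0
```

Emit:
{"name": "play_rows", "arguments": {"increments": [[[0, 0, 0, 0, 0, -0.05, -1], [0, 0, 0, 0, 0, -0.12, -1], [0, 0, 0, 0, 0, -0.19, -1], [0, 0, 0, 0, 0, -0.26, -1], [0, 0, 0, 0, 0, -0.33, -1], [0, 0, 0, 0, 0, -0.38, -1], [0, 0, 0, 0, 0, -0.4, -1], [0, 0, 0, 0, 0, -0.4, -1]]]}}

```text
time: 17.8
position: [0.4752, -0.0461, 0.22]
tool_rot: [-1.456, -2.782, 0.001]
ft_force: [-0.4, -1.0, -0.2]
grip_width: 0.568
grip_force: 25.0
```

```bash
python3 - <<'E'
from h import *
go([.5289,-.2583,.1748],125)
E
```

```text
at [ 0.4752 -0.0461  0.22  ] yaw 124.75343407708799 grip 0.5682427542490195 24.999475479125977
shift [-2.0499 -0.7676  0.4513] turn [-0.0008 -0.0004 -0.0027]
```

Emit:
{"name": "play_rows", "arguments": {"increments": [[[-0.2, -0.1, 0, 0, 0, 0, -1], [-0.4, -0.2, 0, 0, 0, 0, -1], [-0.6, -0.3, 0, 0, 0, 0, -1], [-0.8, -0.38, 0, 0, 0, 0, -1], [-0.8, -0.38, 0, 0, 0, 0, -1]]]}}

```text
time: 18.3
position: [0.4899, -0.1367, 0.2205]
tool_rot: [1.463, 2.779, -0.003]
ft_force: [-0.4, 0.2, -0.9]
grip_width: 0.569
grip_force: 25.0
```

Emit:
{"name": "play_rows", "arguments": {"increments": [[[-0.2, -0.1, 0, 0, 0, 0, -1], [-0.4, -0.2, 0, 0, 0, 0, -1], [-0.6, -0.3, 0, 0, 0, 0, -1], [-0.8, -0.38, 0, 0, 0, 0, -1], [-0.8, -0.38, 0.1, 0, 0, 0, -1], [-0.8, -0.38, 0.2, 0, 0, 0, -1], [-0.8, -0.38, 0.2, 0, 0, 0, -1]]]}}

```text
time: 19.0
position: [0.5036, -0.2187, 0.1983]
tool_rot: [-1.451, -2.781, 0.0]
ft_force: [-0.1, 0.1, -0.6]
grip_width: 0.568
grip_force: 25.0
```

Emit:
{"name": "play_rows", "arguments": {"increments": [[[-0.1, 0, 0.05, 0, 0, 0, -1], [-0.2, 0, 0.1, 0, 0, 0, -1], [-0.3, 0, 0.15, 0, 0, 0, -1], [-0.4, 0, 0.2, 0, 0, 0, -1], [-0.45, 0, 0.25, 0, 0, 0, -1], [-0.45, 0, 0.25, 0, 0, 0, -1], [-0.45, 0, 0.25, 0, 0, 0, -1]]]}}

```text
time: 19.7
position: [0.5302, -0.2579, 0.1754]
tool_rot: [-1.454, -2.784, 0.0]
ft_force: [0.1, 0.1, 0.3]
grip_width: 0.565
grip_force: 25.0
```

```bash
python3 - <<'E'
from h import *
go([.5289,-.2583,.1748],125)
s=ctrl.get_image('side')[:,:,::-1].copy();t=ctrl.get_image('top')[:,:,::-1].copy()
cv2.imwrite('pics/s6.png',s);cv2.imwrite('pics/t6.png',t)
c=lambda im,x,y,w,h,W,H:cv2.convertScaleAbs(cv2.resize(im[y:y+h,x:x+w],(W,H),interpolation=cv2.INTER_CUBIC),alpha=1.5)
cv2.imwrite('pics/v6.png',np.hstack([c(s,310,205,110,110,600,600),np.vstack([c(s,245,95,40,60,200,300),c(t,300,120,80,120,200,300)])]))
for nm,X in(('label',[.549,-.287,.110]),('window',[.606,-.369,.175])):print(nm,proj('side',np.array(X)))
E
```

```text
at [ 0.5302 -0.2579  0.1754] yaw 124.82790126990501 grip 0.5650112103897188 24.999865293502808
shift [ 0.004  -0.0133  0.0062] turn [-0.0003 -0.0005 -0.0019]
label [339.4102 264.5414]
window [389.7334 264.6647]
```

View pics/v6.png

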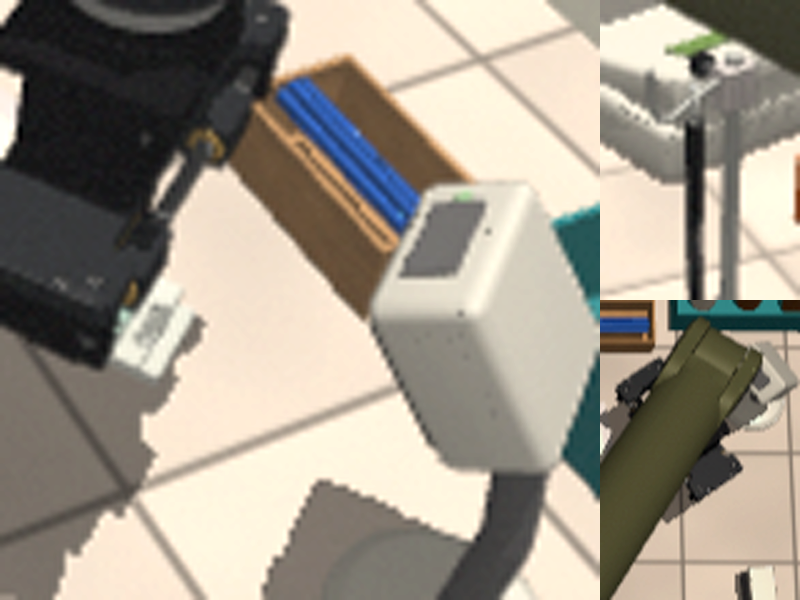

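The label centre is at side (338,266), against an expected (339,265). The slide is level with its frosted end towards the window, the fingers are on the clear part, and the lens still hangs. I'm handing in.

```bash
python3 -c "
from bench import ctrl
print(ctrl.close_job())"
```

```text
the job is handed in; nothing more can be done
None
```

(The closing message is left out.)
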